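Pop the touch-latch rack drawer and press its reset button

ROBOT

A 6-joint arm with a two-finger parallel gripper is mounted at the origin on the work surface. World frame = base frame: x ahead of the robot, y to its left, z up, the work surface at z = 0. Lengths are in m, angles in rad, forces in N, time in s.
With the tool pointing down it reaches from about 0.3 to 0.875 m from the base axis. Payload 6.4 kg.
Tool frame: the origin (TCP) lies midway between the tips of the shut fingers; the grasp point (between the pads) lies 19 mm behind it (grasp_offset is the distance from the TCP to the grasp point, in m); z points along the fingers, y is the line along which they close (so a half turn about z gives the same grasp; the last joint's range is limited). The gripper opens to 85 mm and grips with 20 to 120 N. Pads are 22 mm wide; open, the fingers measure 114 mm over their backs; the gripper's body (76 mm by 85 mm) begins 54 mm behind the grasp point. The pads swing forward as they close: fully open they stand 13 mm farther back than shut.
Start: joints at [-1.396, 0.181, 1.607, -0, 1.354, -0.206], TCP at [0.214, -0.534, 0.231] pointing down, gripper open.
Joint ranges: [-2.99, 2.99], [-0.89, 2.07], [0.3, 2.58], [-1.14, 4.28], [0, 2.63], [-3.12, 3.12]. Speed limits (rad/s): [2.57, 2.57, 3.01, 3.14, 3.14, 3.14].

INTERFACE

Orientations are given as a unit quaternion [w, x, y, z].
In Python, from bench import * gives the robot as it stands. The module is installed in compiled form; this text tells all that it offers.
- The arm moves only by the tool servo_tool, never from a script. Its argument "commands" is text: rows parted by semicolons, each of 7 numbers parted by spaces: the turn, a rotation vector about the tool's x, y, z in rad, then the shift along the tool's x, y, z in mm, then the opening, from 0 (shut) to 1 (fully open). In form: wx wy wz dx dy dz claw; .... A call has 1 to 5 rows; each row shifts and turns the commanded pose from where the row before left it, along the tool's axes as they then stand; what a row does not reach is not made up. A row lasts 1/8 s, in which the tool goes at most 62.5 mm and 10.7 degrees, less where a joint would pass 70% of its speed; a pose out of reach is approached as far as the arm can. A call with a gripper value outside its range is refused whole. The fingers move at their own pace and stop on an object; the grip force is fixed at half the most. Time passes only in rows, so rows that do not move let the fingers close. It gives the time, the measured TCP pose, the force, the opening and the grip force at its end, in the units of the state.
- get_obs(): the state, without advancing time (a new reading comes with each control period).
- camera(name): name is "scene" or "top" or "wrist"; returns the picture (384x512x3 uint8, blue, green, red); there is no depth.
- calibration(name): a dict with "fx", "fy", "cx", "cy" (pixels), "k1" (the pictures are not rectified: a ray, as slopes to the right and down, at radius r is drawn at 1 + k1 r^2 times it, then the intrinsics apply), "R" (3x3) and "t" (3): a world point X has camera coordinates R X + t. Camera axes: x right, y down, z forward; pixel columns grow to the right and rows downward; lengths in m; the calibration is good to about 2 mm. A picture is of the moment at which its call begins: read the wrist's pose just before it. calibration takes no time and is no camera call; for the wrist camera it gives the pose at the moment of the call.
- hand_in(): hands the job in; it is judged then, once.
The state is a dict: "time_s": time; "q": joint angles; "dq": joint speeds; "joint_efforts": joint torques, N m; "eef_pos": TCP position; "eef_rot": TCP orientation; "wrist_force": force on the tool from outside, world axes, zero at the start; "torque": the same for the moment, N m; "opening": opening from 0.0 (shut) to 1.0 (fully open); "grasp_force": force on a finger pad.
Only numpy, scipy, OpenCV 4.12 (cv2) and the standard library are available. Lean on these libraries where they do the work, as an engineer would, in place of code of your own. Each camera call takes 0.05 s, during which the arm holds its last target. There are 200 camera calls.

TASK

The reset button is inside the handle-less rack drawer in the wide case on the table. Push the closed drawer front in with your fingertips until its push-to-open catch lets go, back off so that the spring slides the drawer out ajar, then press the round button just behind the drawer front all the way down, and let it come up again. Leave the drawer ajar, grip nothing (do not pinch the drawer front), and leave the loose parts lying around where they are.

Things in the scene. Friction and masses are not known exactly. Their poses are not given: they have to be found in the camera images.
- unit: fixed dark steel case, 200 mm (its x) x 206 mm (its y) x 92 mm high on short black feet, flat top with vent slots at the rear. Origin at the centre of its underside on the table; its -x side (towards the robot) is filled by the drawer front, +x is the direction in which the front is pushed. The drawer slides out along the case's -x.
- front_mid (a point): centre of the outer face of the drawer front (moves with the drawer), 51 mm above the table; axes as the case's. The front is a flat upright panel without handle, 206 mm wide, 74 mm high (14 to 88 mm above the table) and 14 mm thick; closed, its outer face lies 114 mm from the case's origin and it stands 14 mm proud of the case.
- drawer (a joint): drawer travel in m: 0 closed and caught, negative pushed in, positive out. Pushing the front in by about 3 mm (about 9 N; the stop is at -0.007) frees the catch; when the finger backs away a spring pushes the drawer steadily out to its stop at 0.08 (ajar) within about a second, and it stays there, held out by 4 N. It does not catch again.
- front_skin: the grey outer half (7 mm) of the drawer front: the face to push. Its origin coincides with the case's origin when the drawer is closed, and moves with the drawer.
- front_inner: the bare aluminium inner half (7 mm) of the drawer front, facing into the drawer. Origin as front_skin.
- reset_top (a point): centre of the top face of the round grey push button (26 mm across) in a black housing on the drawer's inner deck, 54 mm behind the outer face of the front, midway across; moves with the drawer, 67 mm above the table. Hidden under the case's top while the drawer is closed; with the drawer ajar it lies in the middle of an opening 80 mm (x) by 200 mm (y) between the front and the edge of the case's top, whose upper faces are 88 and 92 mm above the table.
- reset (a joint): button travel in m: 0 up, 0.006 fully down (straight down, 4 N). Springs back up when let go.
- monitor: fixed small dark box, 130 x 130 x 76 mm, no drawer; a bystander. Origin at the centre of its underside. It and the drawer unit may swap places.
- knob: loose blue anodised knob, 32 mm across, 22 mm high, standing on top of the small box; origin at the centre of its underside. Leave alone.
- plug: loose brass patch plug standing upright on the drawer unit's top, at the rear: 22 mm across the base, 46 mm high; origin at the centre of its underside. Leave alone.
- ear: loose silver rack ear, an L-shaped angle 88 mm long, 34 mm wide, 34 mm high, 4 mm thick, on the table in front of the small box; origin at the centre of its underside. Leave alone.
- foot0: loose black plastic rack foot 0: a truncated cone 34 mm across the base, 26 mm across the top, 18 mm high, origin at the centre of its underside. Leave alone. On the table off the +y side of the drawer front.
- foot1: loose black plastic rack foot 1: a truncated cone 34 mm across the base, 26 mm across the top, 18 mm high, origin at the centre of its underside. Leave alone. On the table off the -y side of the drawer front.
- foot2: loose black plastic rack foot 2: a truncated cone 34 mm across the base, 26 mm across the top, 18 mm high, origin at the centre of its underside. Leave alone. On top of the drawer unit, at the rear.
- foot3: loose black plastic rack foot 3: a truncated cone 34 mm across the base, 26 mm across the top, 18 mm high, origin at the centre of its underside. Leave alone. On the table beside the small monitor box.

How it is judged:
On the way, in this order (a step that is already met when the one before it is completed fails the run):
1. the drawer has sprung out ajar (at least 65 mm) (value of joint drawer above 0.065 m), for 0.1 s.
2. the button in the ajar drawer is pressed down (at least 4.5 of 6 mm) (value of joint reset above 0.0045 m and value of joint drawer above 0.04 m), for 0.05 s.
At the end, for the whole second after the job is handed in: the drawer stands ajar by at least 65 mm, the button is up again, and every loose part lies within 15 mm of where it was (value of joint drawer above 0.065 m and value of joint reset below 0.002 m and distance of each of knob, plug, ear, foot0, foot1, foot2, foot3 from where it was at the start of the episode below 0.015 m); the robot touches nothing.
It fails at once if a loose part (knob, plug, ear or foot) is lifted, carried or shoved over 15 mm (distance of any of knob, plug, ear, foot0, foot1, foot2, foot3 from where it was at the start of the episode above 0.015 m).
It fails at once if the drawer front is pinched between the fingers (contact force between the fingers and front_skin above 3 N and contact force between the fingers and front_inner above 3 N).
It also fails if it takes over 48 s, if anything falls off the work surface, if the arm or the gripper's body presses on something with over 40 N, if the wrist force passes 120 N, or if a joint passes its speed limit or range.

## Working session

There is one attempt and no reset: what is moved stays moved. The work goes in short steps, Python scripts to look and compute and a tool call to move; the robot and the scene stay as the last step left them, time stands still between calls to the robot, and variables do not carry over. Pictures are saved under pics/ and viewed, at most 10 in all, crops included, and the job is handed in when it is done.

Besides the shell and the picture viewer there is one more tool, called after "Request:" in YAML: its name, and indented under it one key for each argument. servo_tool: Moves the arm, as the interface text tells. Its arguments: {"type":"object","properties":{"commands":{"type":"string"}},"required":["commands"]}

```bash
mkdir -p pics; python3 - <<'E'
from bench import *
import cv2
for n in("scene","top"):
    cv2.imwrite(f"pics/{n}0.png",cv2.resize(camera(n),(800,600),interpolation=cv2.INTER_CUBIC))
o=get_obs();print(o["eef_pos"],o["eef_rot"],o["time_s"])
E
```

```text
[ 0.21361316 -0.53330933  0.23046695] [-7.99936417e-04  9.81928955e-01  1.89248213e-01  1.39074596e-05] 0.1
```

View pics/scene0.png

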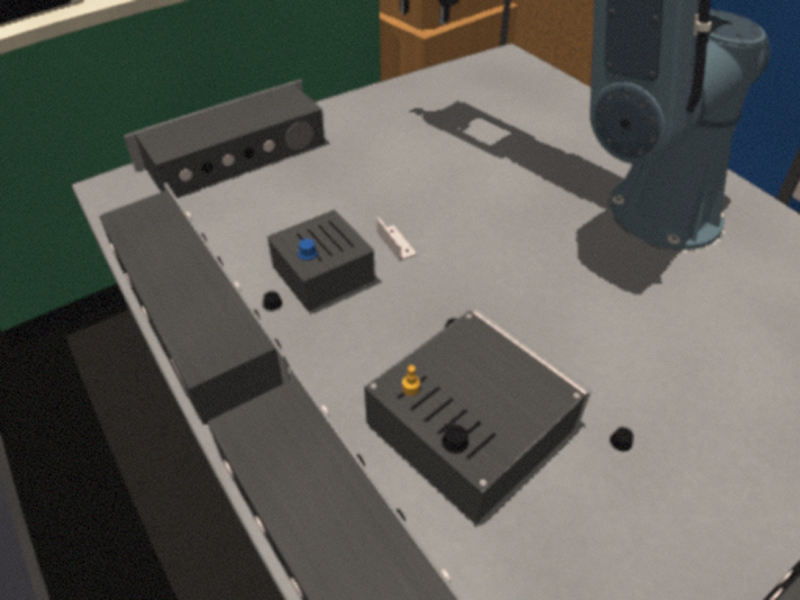

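View pics/top0.png

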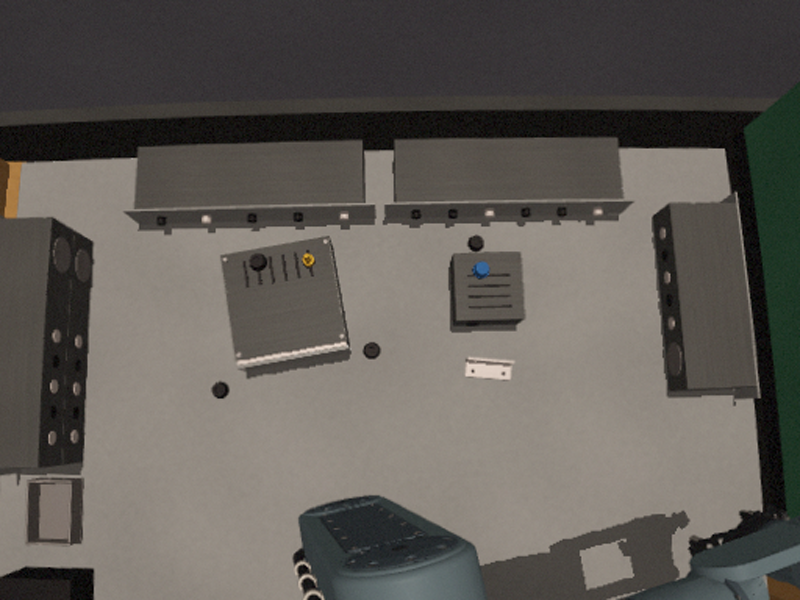

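The top view shows the unit with its rear top corners at (221,255) and (329,237). The front panel's outer top edge runs from (238,368) to (349,349). The scene view shows the plug and foot2 on the rear of the top. I'll convert these to world coordinates.

```bash
cat >h.py <<'E'
from bench import *
import cv2, numpy as np
from scipy.spatial.transform import Rotation as Ro
def ray(n,u,v,z,c=None):
    c=c or calibration(n); R=np.array(c["R"]);t=np.array(c["t"])
    K=np.array([[c["fx"],0,c["cx"]],[0,c["fy"],c["cy"]],[0,0,1.]])
    p=cv2.undistortPoints(np.array([[[u,v]]],float),K,np.array([c["k1"],0,0,0.]))[0,0]
    # refine: forward model d=p(1+k1 r^2)
    d=R.T@np.array([p[0],p[1],1]);o=-R.T@t
    return o+d*(z-o[2])/d[2]
def toolR():
    q=get_obs()["eef_rot"];return Ro.from_quat([q[1],q[2],q[3],q[0]]).as_matrix()
E
python3 - <<'E'
from h import *
c=calibration("top")
print(c)
im=camera("top")[130:260,120:260]
cv2.imwrite("pics/crop.png",cv2.resize(im,None,fx=4.5,fy=4.5,interpolation=cv2.INTER_CUBIC))
for n,u,v,z in[("rl",221,255,.092),("rr",329,237,.092),("fl",238,368,.088),("fr",349,349,.088),("foot0",220,390,.018),("foot1",372,350,.018),("plug",308,260,.11),("foot2",258,262,.11),("box",487,288,.076)]:
    print(n,ray("top",u*.64,v*.64,z).round(4))
print(toolR().round(3))
E
```

```text
{'fx': 427.3849874909379, 'fy': 427.3849874909379, 'cx': 255.36837080568114, 'cy': 193.38339528811852, 'k1': -0.10392141331579587, 'R': array([[-0.02565693, -0.99957917,  0.01353566],
       [-0.98512439,  0.02297982, -0.17029936],
       [ 0.16991664, -0.01770366, -0.9852994 ]]), 't': array([-0.02743839,  0.62115467,  1.20677737])}
rl [0.7103 0.2867 0.092 ]
rr [0.7397 0.0852 0.092 ]
fl [0.5002 0.2526 0.088 ]
fr [0.5303 0.0508 0.088 ]
foot0 [0.4643 0.3027 0.018 ]
foot1 [0.5346 0.0109 0.018 ]
plug [0.6923 0.1222 0.11  ]
foot2 [0.6909 0.2136 0.11  ]
box [ 0.6394 -0.2071  0.076 ]
[[ 0.928  0.372 -0.   ]
 [ 0.372 -0.928  0.001]
 [ 0.    -0.001 -1.   ]]
```

View pics/crop.png

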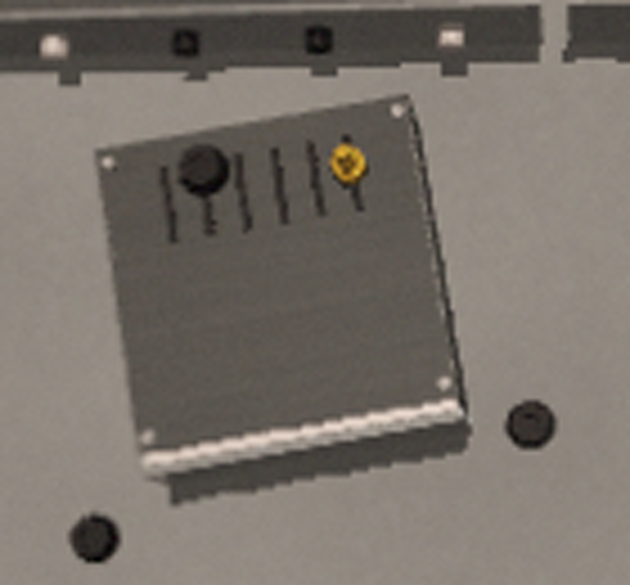

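The case yaw is about 0.148 rad and the front face centre is about (0.5145, 0.152). I'll travel at height with the fingers closing.

Request:
servo_tool:
  commands: "0 0 0 37.3 -41.2 0 0; 0 0 0 37.3 -41.2 0 0; 0 0 0 37.3 -41.2 0 0; 0 0 0 37.3 -41.2 0 0; 0 0 0 37.3 -41.2 0 0"

```text
time_s: 0.78
eef_pos: [0.3106, -0.2715, 0.2312]
eef_rot: [0.0, 0.982, 0.189, 0.0]
wrist_force: [1.1, 0.3, -0.3]
opening: 0.001
grasp_force: 0.0
```

Request:
servo_tool:
  commands: "0 0 0 37.3 -41.2 0 0; 0 0 0 37.3 -41.2 0 0; 0 0 0 37.3 -41.2 0 0; 0 0 0 37.3 -41.2 0 0; 0 0 0 37.3 -41.2 0 0"

```text
time_s: 1.4
eef_pos: [0.4072, -0.0109, 0.2315]
eef_rot: [0.0, 0.982, 0.189, 0.0]
wrist_force: [0.3, -0.2, -0.3]
opening: 0.005
grasp_force: 0.0
```

Request:
servo_tool:
  commands: "0 0 0 37.3 -41.2 0 0; 0 0 0 37.3 -41.2 0 0; 0 0 0.117 37 -41 0 0; 0 0 0.117 0 0 0 0; 0 0 0 0 0 0 0"

```text
time_s: 2.02
eef_pos: [0.4643, 0.144, 0.2308]
eef_rot: [0.0, 0.997, 0.075, -0.001]
wrist_force: [-0.5, 0.4, -0.5]
opening: -0.004
grasp_force: 0.0
```

```bash
python3 - <<'E'
from h import *
o=get_obs();p=o["eef_pos"];R=toolR();print(p,R.round(3),o["opening"],o["time_s"],o["wrist_force"])
c=calibration("wrist");cv2.imwrite("pics/w1.png",camera("wrist"))
f=np.array([.5145,.152,.05]);print((R.T@(f-p)*1000).round(1))
E
```

```text
[0.4642512  0.14396265 0.23079532] [[ 0.989  0.149 -0.001]
 [ 0.149 -0.989 -0.   ]
 [-0.001 -0.    -1.   ]] -0.004140685171265632 2.025 [-0.49408555  0.42901809 -0.54654955]
[ 51.1  -0.5 180.7]
```

View pics/w1.png

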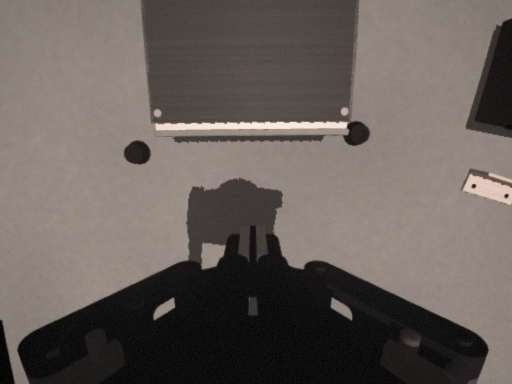

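The wrist view shows the front square to the tool: outer edge (155,137) to (349,135), midway at 252, which is centred on the fingers. I'll descend in front of it.

Request:
servo_tool:
  commands: "0 0 0 0 0 50 0; 0 0 0 0 0 50 0; 0 0 0 0 0 50 0; 0 0 0 0 0 28 0; 0 0 0 0 0 0 0"

```text
time_s: 2.7
eef_pos: [0.4625, 0.1423, 0.0514]
eef_rot: [-0.0, 0.997, 0.073, -0.003]
wrist_force: [-0.8, -0.2, 0.6]
opening: -0.002
grasp_force: 0.0
```

Request:
servo_tool:
  commands: "0 0 0 12 0 0 0; 0 0 0 12 0 0 0; 0 0 0 5 0 0 0; 0 0 0 3 0 0 0; 0 0 0 0 0 0 0"

```text
time_s: 3.32
eef_pos: [0.4963, 0.1481, 0.0534]
eef_rot: [0.0, 0.997, 0.073, -0.0]
wrist_force: [0.0, -0.1, -0.5]
opening: -0.0
grasp_force: 0.0
```

Request:
servo_tool:
  commands: "0 0 0 2 0 0 0; 0 0 0 2 0 0 0; 0 0 0 2 0 0 0; 0 0 0 0 0 0 0"

```text
time_s: 3.82
eef_pos: [0.5024, 0.1489, 0.0533]
eef_rot: [0.0, 0.997, 0.073, 0.0]
wrist_force: [-0.0, -0.7, -0.1]
opening: -0.0
grasp_force: 0.0
```

Request:
servo_tool:
  commands: "0 0 0 2 0 0 0; 0 0 0 1.5 0 0 0; 0 0 0 0 0 0 0"

```text
time_s: 4.2
eef_pos: [0.5052, 0.1494, 0.0532]
eef_rot: [0.0, 0.997, 0.073, -0.001]
wrist_force: [-2.3, -0.6, 1.7]
opening: -0.003
grasp_force: 1.3
```

Request:
servo_tool:
  commands: "0 0 0 1.5 0 0 0; 0 0 0 1.5 0 0 0; 0 0 0 1 0 0 0; 0 0 0 0 0 0 0"

```text
time_s: 4.7
eef_pos: [0.5072, 0.1498, 0.0528]
eef_rot: [0.0, 0.997, 0.074, -0.003]
wrist_force: [-9.8, -1.5, 6.6]
opening: 0.005
grasp_force: 5.0
```

Request:
servo_tool:
  commands: "0 0 0 1.5 0 0 0; 0 0 0 1.5 0 0 0; 0 0 0 0 0 0 0"

```text
time_s: 5.08
eef_pos: [0.5105, 0.1504, 0.0527]
eef_rot: [0.0, 0.997, 0.074, -0.002]
wrist_force: [-8.5, -0.4, 5.6]
opening: -0.006
grasp_force: 4.1
```

The force dropped while the finger advanced, so the catch has let go. Backing off.

Request:
servo_tool:
  commands: "0 0 0 -30 0 0 0; 0 0 0 -40 0 0 0; 0 0 0 -40 0 0 0; 0 0 0 0 0 -60 0; 0 0 0 0 0 -60 0"

```text
time_s: 5.7
eef_pos: [0.4028, 0.1343, 0.1742]
eef_rot: [-0.0, 0.997, 0.073, -0.0]
wrist_force: [1.4, 0.8, 0.3]
opening: -0.003
grasp_force: 0.0
```

Request:
servo_tool:
  commands: "0 0 0 0 0 -55 0; 0 0 0 0 0 0 0; 0 0 0 0 0 0 0; 0 0 0 0 0 0 0; 0 0 0 0 0 0 0"

```text
time_s: 6.32
eef_pos: [0.403, 0.1343, 0.2269]
eef_rot: [-0.0, 0.997, 0.073, -0.001]
wrist_force: [0.3, 0.3, 0.3]
opening: 0.004
grasp_force: 0.0
```

```bash
python3 - <<'E'
from h import *
o=get_obs();p=o["eef_pos"];R=toolR();print(p,R.round(3),o["time_s"])
c=calibration("wrist");np.save("c.npy",c,allow_pickle=True);cv2.imwrite("pics/w2.png",camera("wrist"))
E
```

```text
[0.40301601 0.13427381 0.22686511] [[ 0.989  0.146 -0.003]
 [ 0.146 -0.989 -0.   ]
 [-0.003 -0.    -1.   ]] 6.325
```

View pics/w2.png

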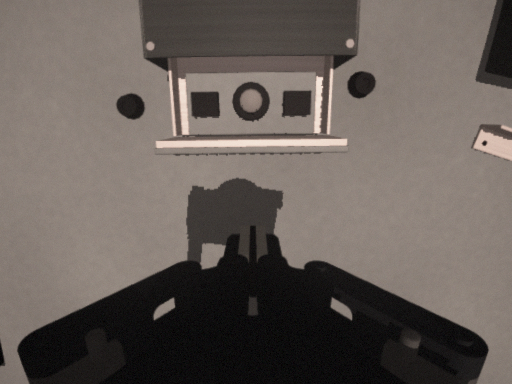

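The drawer is ajar. The button centre is at about (251,100), with the front's outer edge at row 153.

```bash
python3 - <<'E'
from h import *
c=np.load("c.npy",allow_pickle=True).item()
b=ray("wrist",251,100,.067,c);f=ray("wrist",251.5,153,.088,c)
p=np.array(get_obs()["eef_pos"]);R=toolR()
print(b,f,(R.T@(b-p)*1000).round(1),(R.T@(f-p)*1000).round(1))
E
```

```text
[0.49063637 0.1488079  0.067     ] [0.43685996 0.14025903 0.088     ] [ 89.   -1.5 159.9] [ 34.5  -0.9 139. ]
```

Request:
servo_tool:
  commands: "0 0 0 45 -1 0 0; 0 0 0 44 -0.5 0 0; 0 0 0 0 0 50 0; 0 0 0 0 0 50 0; 0 0 0 0 0 0 0"

```text
time_s: 7.0
eef_pos: [0.4877, 0.1486, 0.1239]
eef_rot: [-0.0, 0.997, 0.073, -0.005]
wrist_force: [-1.1, -0.2, 1.3]
opening: -0.004
grasp_force: 0.0
```

Request:
servo_tool:
  commands: "0 0 0 0 0 30 0; 0 0 0 0 0 18 0; 0 0 0 0 0 5 0; 0 0 0 0 0 0 0; 0 0 0 0 0 0 0"

```text
time_s: 7.62
eef_pos: [0.4927, 0.1489, 0.0768]
eef_rot: [0.0, 0.997, 0.073, 0.001]
wrist_force: [0.6, -1.5, -0.2]
opening: 0.003
grasp_force: 0.0
```

Request:
servo_tool:
  commands: "0 0 0 -1.5 0 4 0; 0 0 0 0 0 4 0; 0 0 0 0 0 3 0; 0 0 0 0 0 2 0; 0 0 0 0 0 0 0"

```text
time_s: 8.25
eef_pos: [0.4901, 0.1486, 0.0623]
eef_rot: [-0.0, 0.997, 0.073, -0.0]
wrist_force: [-1.0, -0.1, 2.2]
opening: -0.002
grasp_force: 1.6
```

Request:
servo_tool:
  commands: "0 0 0 0 0 1 0; 0 0 0 0 0 1 0; 0 0 0 0 0 1 0; 0 0 0 0 0 0 0"

```text
time_s: 8.75
eef_pos: [0.491, 0.1488, 0.0608]
eef_rot: [-0.0, 0.997, 0.073, 0.001]
wrist_force: [-4.4, -0.8, 14.1]
opening: 0.002
grasp_force: 7.1
```

The button has bottomed (14 N at z = 0.061, 6 mm below its top). Lifting off and checking.

Request:
servo_tool:
  commands: "0 0 0 0 0 -10 0; 0 0 0 0 0 -40 0; 0 0 0 0 0 -60 0; 0 0 0 0 0 -50 0; 0 0 0 -45 0 0 0"

```text
time_s: 9.38
eef_pos: [0.4499, 0.142, 0.2245]
eef_rot: [0.0, 0.997, 0.073, 0.005]
wrist_force: [-0.2, -0.8, -0.4]
opening: 0.001
grasp_force: 0.0
```

Request:
servo_tool:
  commands: "0 0 0 -45 0 0 0; 0 0 0 0 0 0 0; 0 0 0 0 0 0 0; 0 0 0 0 0 0 0"

```text
time_s: 9.88
eef_pos: [0.4021, 0.1354, 0.2195]
eef_rot: [0.0, 0.997, 0.073, 0.0]
wrist_force: [-0.0, -0.4, -0.6]
opening: -0.004
grasp_force: 0.0
```

```bash
python3 - <<'E'
from h import *
o=get_obs();print(o["eef_pos"],o["wrist_force"],o["time_s"])
cv2.imwrite("pics/w3.png",camera("wrist"))
E
```

```text
[0.40205201 0.13544146 0.21947082] [-0.03552    -0.43218729 -0.55672907] 9.875
```

View pics/w3.png

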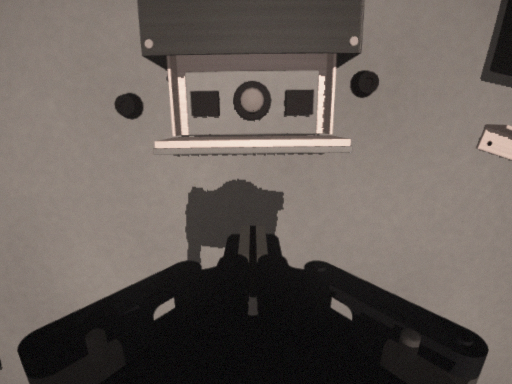

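The drawer is still ajar (front edge at row 153), the button at (252,100) is up, and the feet are where they were.

```bash
python3 -c "
from bench import *
print(hand_in())"
```

```text
the job is handed in; nothing more can be done
None
```

I opened the drawer, pressed the reset button to its stop (14 N, about 6 mm down) and let it come back up. The last picture shows the drawer still ajar and the two feet beside its front unmoved. The job was handed in after about 10 s of robot time; the hand-in returned no verdict.

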